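Draw the filter plate for camera inspection

TASK

Lift the flap of the white filter unit by its bar handle and swing it up past upright so that it stays open, draw the hidden filter plate straight up out of its slot by its tab, and hold it in front of the inspection camera: upright, square to the lens, its filter panel centred on the lens axis, about 12 cm from the lens. Finish while still holding the plate there, motionless in the gripper and carried by nothing else, with the flap left open. Do not knock the camera, and leave the bottle, the jar and the beaker standing where they are.

Things in the scene. Friction and masses are not known exactly. Their poses are not given: they have to be found in the camera images.
- flap (a joint): Aluminium flap on top of the unit, 125 mm (front to back) x 150 mm x 5 mm, hinged along its far edge. Angle in rad: 0 = lying shut, grows as the front edge rises and swings away from the unit's front, 1.95 = stop, leaning back. It may start a little ajar (up to 0.2). The hinge is stiff: the flap stays at whatever angle it is left; moving it takes about 2 to 4 N at the bar.
- flap_hinge (a point): Middle of the flap's hinge line, 120 mm above the bench, fixed to the unit. x axis: horizontal, from the unit's front to its back; y axis along the hinge; z up.
- flap_bar (a point): Middle of the flap's round bar handle (10 mm thick, running along the hinge's y direction; 74 mm free between its two legs). It moves and turns with the flap. With the flap shut it lies 115 mm in front of the hinge line and 37 mm above it (157 mm above the bench), with 27 mm free between bar and flap; the flap's front edge is 10 mm farther forward than the bar.
- slot (a point): Middle of the mouth of the slot in the unit, under the flap, 85 mm above the bench and 70 mm in front of the hinge line; axes as flap_hinge. The slot (12 mm front to back, 86 mm wide, 73 mm deep) opens into the floor of a well 96 mm front to back and 120 mm wide, 35 mm deep, whose rim is the unit's top, 120 mm above the bench. The white unit is 200 mm deep, 190 mm wide and 120 mm high; it does not move.
- plate_mid (a point): Centre of the filter panel of the plate: a framed panel 80 x 80 mm, 8 mm thick; x axis normal to the panel, y along its width, z up towards the tab. The panel's lower edge is 40 mm below this point. At the start the plate stands upright in the slot under the flap, hidden. 100 to 200 g.
- plate_tab (a point): Centre of the grip tab on the plate's top edge, 52 mm above plate_mid: 36 mm wide, 10 mm thick (along the plate's x), 24 mm high; axes as plate_mid. In the slot its top lies 4 mm below the unit's rim, with about 43 mm free in the well on both sides of its thickness.
- lens (a point): Centre of the front glass of the inspection camera, 160 mm above the bench. x axis: horizontal, along the lens axis, pointing from the lens INTO the camera (the camera looks along -x); z up. The plate is to be held with its panel's centre 120 mm in front of this point, at -120 mm along x, y = 0, z = 0. The dark camera (60 mm wide, top 188 mm above the bench) stands on a fixed rail 70 mm wide and 12 mm high that runs out under the lens axis to 155 mm in front of the lens.
- bottle: Amber bottle, 48 mm across, 130 mm high; origin at the centre of its underside. To be left alone.
- jar: White jar, 52 mm across, 80 mm high; origin at the centre of its underside. To be left alone.
- beaker: Glass beaker, 54 mm across, 85 mm high; origin at the centre of its underside. To be left alone.
- unit: The white filter unit as a whole; origin on the bench, 45 mm in front of the hinge line; axes as flap_hinge.
- plate: The filter plate (with its tab 104 mm high); origin at the middle of its lower edge; axes as plate_mid.
- camera: The camera with stand and rail; origin on the bench, 120 mm in front of the lens, straight below where the plate is to be held; axes as lens.

How it is judged:
By the outcome, as a careful person would: the job done as asked, in the order asked, and still so for the second after the job is handed in, while the arm keeps its last pose, push and grip.
It also fails if it takes over 51 s, if anything falls off the work surface, if the arm or the gripper's body presses on something with over 40 N, if the wrist force passes 120 N, or if a joint passes its speed limit or range.

ROBOT

A 7-joint arm with a two-finger parallel gripper is mounted at the origin on the work surface. World frame = base frame: x ahead of the robot, y to its left, z up, the work surface at z = 0. Lengths are in m, angles in rad, forces in N, time in s.
With the tool pointing down it reaches from about 0.4 to 0.9 m from the base axis. Payload 5.5 kg.
Tool frame: the origin (TCP) lies between the finger pads; the fingertips stand 19 mm ahead of it and the grasp point (between the pads) is the TCP (bot.tip_reach is the distance from the TCP to the fingertips, in m); z points along the fingers, y is the direction in which the jaws open and shut (so a half turn about z gives the same grasp; the last joint's range is limited). The gripper opens to 85 mm and grips with 20 to 120 N. Pads are 22 mm wide; open, the fingers measure 114 mm over their backs; the gripper's body (76 mm by 85 mm) begins 54 mm behind the grasp point. The pads swing forward as they close: fully open they stand 13 mm farther back than shut.
Start: joints at [-1.019, 0.501, -0.427, 1.55, 0.221, 1.138, -0.21], TCP at [0.185, 0.623, 0.25] pointing down, gripper open.
Joint ranges: [-2.88, 2.88], [-0.31, 2.03], [-1.54, 1.56], [0.2, 2.42], [-1.41, 4.55], [0.19, 2.02], [-2.57, 2.57]. Speed limits (rad/s): [2.57, 2.57, 3.14, 3.14, 3.14, 3.14, 3.14].

INTERFACE

Orientations are given as a rotation vector (axis times angle).
In Python, from cell import bot gives the robot as it stands. The module is installed in compiled form; this text tells all that it offers.
- The arm moves only by the tool step_arm, never from a script. Its argument "rows" is a list of rows, each an object of numbers: "dx", "dy", "dz": the shift along the tool's x, y, z each as a share of 0.8 m, from -1 to 1; "wx", "wy", "wz": the turn, a rotation vector about the tool's x, y, z each as a share of 90 degrees, from -1 to 1; "hand": the closure in counts, from 0 (fully open) to 255 (shut). In form: [{"dx": .., "dy": .., "dz": .., "wx": .., "wy": .., "wz": .., "hand": ..}, ...]. A call has 1 to 5 rows; each row is the pose to reach, as a shift and turn from the pose measured when the call began, along the tool's axes at that moment; what a row does not reach only later rows make up. A row lasts 1/8 s, in which the tool goes at most 62.5 mm and 10.7 degrees, less where a joint would pass 70% of its speed; a pose out of reach is approached as far as the arm can. A call with a number of a shift or a turn outside -1 to 1 is refused whole. A call with a gripper value outside its range is refused whole. The fingers move at their own pace and stop on an object; the grip force is fixed at half the most. Time passes only in rows, so rows that repeat a pose let the fingers close. It gives the time, the measured TCP pose, the force and the opening at its end, in the units of the state.
- bot.get_state(): the state, without advancing time (a new reading comes with each control period).
- bot.snapshot(name): name is "scene" or "top" or "wrist"; returns the picture (480x640x3 uint8, red, green, blue); there is no depth.
- bot.calibration(name): a dict with "mtx" (3x3 intrinsics, pixels), "R" (3x3) and "t" (3): a world point X has camera coordinates R X + t. Camera axes: x right, y down, z forward; pixel columns grow to the right and rows downward; lengths in m; the calibration is good to about 2 mm. A picture is of the moment at which its call begins: read the wrist's pose just before it. calibration takes no time and is no camera call; for the wrist camera it gives the pose at the moment of the call.
- bot.close_job(): hands the job in, once; it reports no verdict.
The state is a dict: "time_s": time; "joints": joint angles; "joint_vel": joint speeds; "joint_torque": joint torques, N m; "eef_pos": TCP position; "orientation": TCP orientation; "wrist_force": force on the tool from outside, world axes, zero at the start; "torque": the same for the moment, N m; "grip_width": finger opening in m.
Only numpy, scipy, OpenCV 4.12 (cv2) and the standard library are available. Lean on these libraries where they do the work, as an engineer would, in place of code of your own. Each camera call takes 0.05 s, during which the arm holds its last target. There are 200 camera calls.

## Working session

There is one attempt and no reset: what is moved stays moved. The work goes in short steps, Python scripts to look and compute and a tool call to move; the robot and the scene stay as the last step left them, time stands still between calls to the robot, and variables do not carry over. Pictures are saved under pics/ and viewed, on a budget of 10 in all, crops included, one or two more only if the job needs it, and the job is handed in when it is done.

Besides the shell and the picture viewer there is one more tool, called after "Call:" as name(argument=value, ...), one argument or row to a line, values as JSON. step_arm: Moves the arm, as the interface text tells. Its arguments: {"type":"object","properties":{"rows":{"type":"array","items":{"type":"object","properties":{"dx":{"type":"number","minimum":-1,"maximum":1},"dy":{"type":"number","minimum":-1,"maximum":1},"dz":{"type":"number","minimum":-1,"maximum":1},"wx":{"type":"number","minimum":-1,"maximum":1},"wy":{"type":"number","minimum":-1,"maximum":1},"wz":{"type":"number","minimum":-1,"maximum":1},"hand":{"type":"number"}}}}},"required":["rows"]}

```bash
mkdir -p pics; ls
python3 - <<'E'
from cell import bot
import cv2,numpy as np
a=bot.snapshot("scene");b=bot.snapshot("top")
cv2.imwrite("pics/s0.png",a[:,:,::-1]);cv2.imwrite("pics/t0.png",b[:,:,::-1])
s=bot.get_state();print(s, bot.tip_reach)
for n in("scene","top"):
  c=bot.calibration(n);print(n,c["mtx"].tolist(),np.round(-c["R"].T@c["t"],3),np.round(c["R"],3).tolist())
E
```

```text
pics
{'time_s': 0.1, 'joints': array([-1.01877388,  0.50177018, -0.42679705,  1.55134977,  0.22080754,
        1.13829744, -0.21029615]), 'joint_vel': array([-7.08149209e-04, -1.84874014e-03,  6.03765228e-04, -4.81578273e-03,
        2.52097485e-04, -1.17493700e-03,  1.98203214e-05]), 'joint_torque': array([-1.18580530e-02, -5.70804405e+01, -5.83820567e+00, -2.81747049e+01,
        1.05931688e-02,  5.52517551e-03, -1.22362040e-07]), 'eef_pos': array([0.18501234, 0.62249367, 0.24935022]), 'orientation': array([-4.51988373e-01, -3.10859590e+00,  2.73884319e-03]), 'wrist_force': array([ 0.41239605, -0.66679682,  0.3714989 ]), 'torque': array([-0.01498947,  0.01833235,  0.02924186]), 'grip_width': 0.08584616490465714} 0.019
scene [[489.98976210651324, 0.0, 322.3665779272798], [0.0, 489.98976210651324, 236.15323953703572], [0.0, 0.0, 1.0]] [ 0.999 -0.153  0.768] [[0.308, 0.951, -0.001], [0.762, -0.247, -0.599], [-0.57, 0.184, -0.801]]
top [[466.5118259976061, 0.0, 318.15728506256875], [0.0, 466.5118259976061, 240.38724352199444], [0.0, 0.0, 1.0]] [ 0.444 -0.012  0.832] [[-0.001, -1.0, -0.029], [-0.983, 0.006, -0.184], [0.184, 0.028, -0.982]]
```

View pics/s0.png

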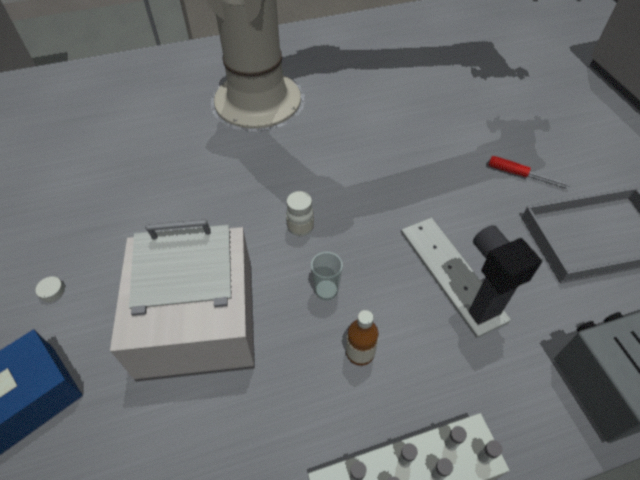

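View pics/t0.png

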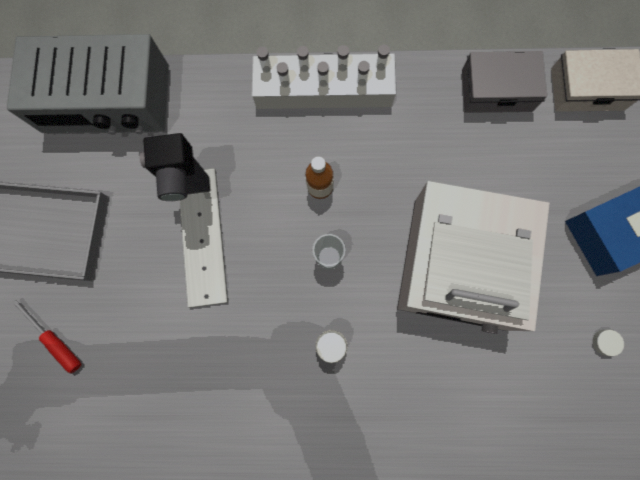

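The pictures show the unit on the robot's right, its front towards the base. Top view: bar ends at about (452,294) and (517,304), hinge lugs at (445,219) and (523,233). The rail runs down from the camera to a front end at (188,306)–(226,302), with the lens near (171,190).

```bash
cat > h.py <<'E'
import numpy as np,cv2
from cell import bot
from scipy.spatial.transform import Rotation as Ro
def ray(c,uv):
    K,R,t=c["mtx"],np.array(c["R"]),np.array(c["t"])
    d=R.T@np.linalg.solve(K,[uv[0],uv[1],1.]); return -R.T@t,d/np.linalg.norm(d)
def plane(c,uv,z):
    o,d=ray(c,uv); return o+d*(z-o[2])/d[2]
def tri(c1,u1,c2,u2):
    o1,d1=ray(c1,u1);o2,d2=ray(c2,u2)
    s=np.linalg.lstsq(np.c_[d1,-d2],o2-o1,rcond=None)[0]
    a=o1+s[0]*d1;b=o2+s[1]*d2; return (a+b)/2,np.linalg.norm(a-b)
def proj(c,X):
    p=c["mtx"]@(np.array(c["R"])@X+c["t"]); return p[:2]/p[2]
E
python3 - <<'E'
from h import *
np.set_printoptions(precision=4,suppress=True)
S=bot.calibration("scene");T=bot.calibration("top")
for n,a,b in [("barL",(150,228),(452,294)),("barR",(209,224),(517,304)),("hL",(138,309),(445,219)),("hR",(221,301),(523,233))]:
  # pair both orders: scene right == robot's ? 
  print(n,tri(S,a,T,b),tri(S,(359-a[0],a[1]),T,b)[1])
print("unit top",[plane(T,u,.12) for u in[(427,184),(548,201),(537,328)]],[plane(S,u,.12) for u in[(114,350),(252,352),(244,230),(127,237)]])
for nm,cal in(("top",T),("scene",S)):
  im=cv2.imread(f"pics/{nm[0]}0.png");g=cv2.cvtColor(im,cv2.COLOR_BGR2GRAY)
  m=(g>135).astype(np.uint8)
  m=cv2.morphologyEx(m,cv2.MORPH_CLOSE,np.ones((7,7)))
  cs,_=cv2.findContours(m,cv2.RETR_EXTERNAL,cv2.CHAIN_APPROX_NONE)
  p=(205,260) if nm=="top" else (425,245)
  for c in cs:
    if cv2.contourArea(c)>300:
      ins=cv2.pointPolygonTest(c,p,False)>0
      print(nm,cv2.boundingRect(c),ins)
      if ins:
        w=np.array([plane(cal,q[0],.012)[:2] for q in c],np.float32)
        print(cv2.boxPoints(cv2.minAreaRect(w)),cv2.approxPolyDP(w,.008,True)[:,0].tolist())
for nm,cal,u in(("bottle",(365,318),(318,164)),("jar",(299,200),(331,346)),("beaker",(326,262),(328,250))):
  print(nm,tri(S,cal,T,u))
print("lens",tri(S,(487,240),T,(172,195)))
E
```

```text
barL (array([ 0.4884, -0.2227,  0.1711]), np.float64(0.08181017754139416)) 0.006078247792906532
barR (array([ 0.4901, -0.215 ,  0.1957]), np.float64(0.08914785161018836)) 0.004116428035916587
hL (array([ 0.607 , -0.242 ,  0.1448]), np.float64(0.11485698833607633)) 0.00164056108392782
hR (array([ 0.5983, -0.2349,  0.1594]), np.float64(0.11244647608127777)) 0.0025190762143285964
unit top [array([ 0.6673, -0.1637,  0.12  ]), array([ 0.6378, -0.3495,  0.12  ]), array([ 0.4437, -0.3158,  0.12  ])] [array([ 0.6373, -0.3451,  0.12  ]), array([ 0.7001, -0.1609,  0.12  ]), array([ 0.4848, -0.1248,  0.12  ]), array([ 0.4395, -0.3117,  0.12  ])]
top (239, 391, 53, 48) False
top (598, 330, 27, 26) False
top (0, 218, 94, 40) False
top (65, 53, 547, 358) True
[[ 0.2895 -0.4729]
 [ 0.9273 -0.5322]
 [ 1.019   0.4548]
 [ 0.3812  0.5141]] [[0.7489004135131836, 0.47913193702697754], [0.7325997352600098, 0.42630302906036377], [0.7131353616714478, 0.4264756441116333], [0.7137228846549988, 0.4832199811935425], [0.6981265544891357, 0.47221890091896057], [0.693503201007843, 0.39284589886665344], [0.60307711
[... 8007 characters left out ...]
320623397827, 0.2712823748588562], [0.7110261917114258, 0.26948049664497375], [0.7230367660522461, 0.22015143930912018], [0.7110918760299683, 0.2076260894536972], [0.6406697034835815, 0.20164959132671356], [0.5882948040962219, 0.21375924348831177], [0.5885043740272522, 0.2507019639015198], [0.6186106204986572, 0.2574101984500885]]
scene (287, 191, 25, 19) False
scene (211, 78, 94, 49) False
bottle (array([0.7011, 0.0082, 0.1235]), np.float64(0.00025653778097756255))
jar (array([ 0.4162, -0.0107,  0.0805]), np.float64(0.00020598310525090423))
beaker (array([ 0.5677, -0.0073,  0.088 ]), np.float64(0.0012114234318897899))
lens (array([0.6447, 0.2318, 0.149 ]), np.float64(0.0007890661028336615))
```

Run:
```python
from h import *
np.set_printoptions(precision=4,suppress=True)
S=bot.calibration("scene");T=bot.calibration("top")
for n,a,b in [("bar+y",(209,224),(452,294)),("bar-y",(150,228),(517,304)),("h+y",(221,301),(445,219)),("h-y",(138,309),(523,233))]:
  print(n,tri(S,a,T,b))
print("rail top",[plane(T,u,.012)[:2] for u in[(188,306),(226,303),(216,170)]])
print("flap front corner top z .125",[plane(T,u,.125)[:2] for u in[(424,303),(530,319),(432,224),(535,240)]])
# refined unit edges: unit corners in both
print(tri(S,(252,352-0),T,(427,184)))
a=cv2.imread("pics/s0.png")[205:385,100:270];b=cv2.imread("pics/t0.png")[170:340,395:560]
a=cv2.resize(a,(425,450),interpolation=2);b=cv2.resize(b,(375,450),interpolation=2)
# fixed scales
cv2.imwrite("pics/c1.png",np.hstack([a,b]))
```

```text
bar+y (array([ 0.4916, -0.1791,  0.166 ]), np.float64(0.0056171066375387485))
bar-y (array([ 0.4769, -0.2662,  0.1726]), np.float64(0.0049453888995045275))
h+y (array([ 0.6092, -0.1871,  0.1254]), np.float64(0.0010879026182887526))
h-y (array([ 0.5859, -0.3048,  0.1266]), np.float64(0.0010691758351098837))
rail top [array([0.4822, 0.2403]), array([0.4873, 0.1733]), array([0.7321, 0.2007])]
flap front corner top z .125 [array([ 0.4806, -0.1501]), array([ 0.4568, -0.3046]), array([ 0.6014, -0.1675]), array([ 0.5753, -0.3221])]
(array([ 0.6805, -0.1666,  0.0812]), np.float64(0.010842874824003458))
```

View pics/c1.png

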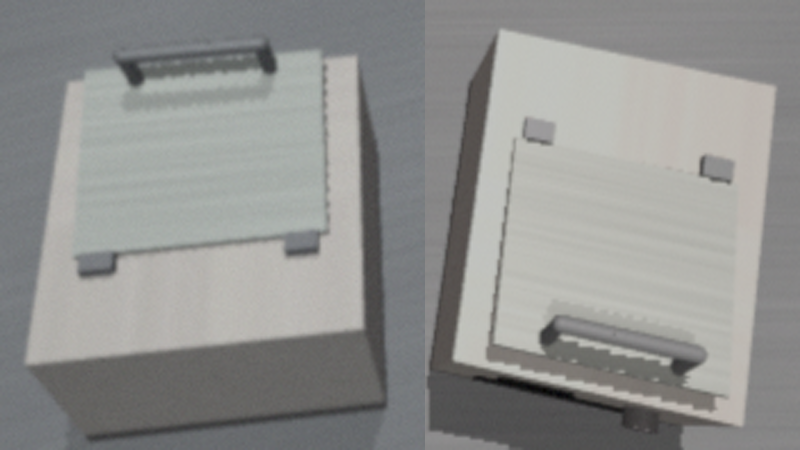

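The crops clear up the unit's top corners. Top view: (428,181), (549,203), (536,331), (407,306). Scene: (111,350), (245,337), (243,228), (127,239). The bar's middle is at about (485,298) top and (178,224) scene, and the flap looks slightly ajar.

Run:
```python
from h import *
np.set_printoptions(precision=4,suppress=True)
S=bot.calibration("scene");T=bot.calibration("top")
# unit corners: order back+y, back-y, front-y, front+y ; local x: front->back, hinge at +45 from unit centre => back edge +55? 
L=np.array([[.1,.095],[.1,-.095],[-.1,-.095],[-.1,.095]])
for n,c,us in(("T",T,[(428,181.3),(549.2,203),(536,330.6),(407.3,306)]),("S",S,[(244.8,337),(110.8,350.2),(127.2,239),(242.8,227.8)])):
  W=np.array([plane(c,u,.12)[:2] for u in us]); m=W.mean(0); 
  d=W-m; th=np.arctan2((L[:,0]*d[:,1]-L[:,1]*d[:,0]).sum(),(L*d).sum())
  Rm=np.array([[np.cos(th),-np.sin(th)],[np.sin(th),np.cos(th)]])
  print(n,m,np.degrees(th),W.tolist(),"resid",(W-m-L@Rm.T)*1000)
  h=m+Rm@[.045,0]; print(" hinge",h,"bar shut",h+Rm@[-.115,0],"slot",h+Rm@[-.07,0])
print("bar mid",tri(S,(178,224.7),T,(485.3,298)),"ends",tri(S,(148.8,226.2),T,(516.1,303.4)),tri(S,(207.2,223),T,(454.4,292.8)))
```

```text
T [ 0.5557 -0.2391] -11.127318758223328 [[0.6716798445932078, -0.16545383420728202], [0.6346082134922169, -0.3510380877073178], [0.4399103024151568, -0.3140203091656044], [0.4764355439779753, -0.125855839652939]] resid [[-0.4327 -0.2769]
 [-0.8363  0.567 ]
 [ 0.7059 -1.0132]
 [ 0.5631  0.7231]]
 hinge [ 0.5998 -0.2478] bar shut [ 0.487  -0.2256] slot [ 0.5311 -0.2343]
S [ 0.5586 -0.2381] -11.330815240642975 [[0.6746149566262805, -0.16558513633570848], [0.6362163050346713, -0.34941860605588404], [0.4438562000433133, -0.3117171438980911], [0.4796183241898585, -0.12572018137883897]] resid [[-0.6774 -0.9759]
 [-1.7461  1.4874]
 [ 1.9957 -0.1059]
 [ 0.4278 -0.4056]]
 hinge [ 0.6027 -0.247 ] bar shut [ 0.4899 -0.2244] slot [ 0.5341 -0.2332]
bar mid (array([ 0.4851, -0.2236,  0.1738]), np.float64(0.0036940585373882503)) ends (array([ 0.4772, -0.2652,  0.1767]), np.float64(0.0016250704178770962)) (array([ 0.4929, -0.1812,  0.1709]), np.float64(0.005652660782488468))
```

```bash
cat >> h.py <<'E'
def go(p=None,R=None,s=None):
    """row towards world TCP p, orientation matrix R (columns tool axes)"""
    s=s or bot.get_state(); p0=s["eef_pos"]; R0=Ro.from_rotvec(s["orientation"])
    p=p0 if p is None else np.array(p)
    d=R0.inv().apply(p-p0)/.8
    w=np.zeros(3) if R is None else (R0.inv()*Ro.from_matrix(R)).as_rotvec()/(np.pi/2)
    print("row d",np.round(d,4),"w",np.round(w,4), "dist",round(np.linalg.norm(d)*.8,4))
def down(yaw,tilt=0.):
    """tool down, jaws (tool y) along heading yaw [deg]; tilt>0 leans the fingertips towards the heading"""
    a=np.radians(yaw); y=np.array([np.cos(a),np.sin(a),0]); z=np.array([0,0,-1.])
    t=np.radians(tilt); z2=z*np.cos(t)+y*np.sin(t); y2=y*np.cos(t)-z*np.sin(t)
    return np.c_[np.cross(y2,z2),y2,z2]
def st():
    s=bot.get_state();R=Ro.from_rotvec(s["orientation"]).as_matrix()
    print("t",round(s["time_s"],2),"p",np.round(s["eef_pos"],4),"z",np.round(R[:,2],3),"y",np.round(R[:,1],3),"F",np.round(s["wrist_force"],1),"w",round(s["grip_width"],4),"j",np.round(s["joints"],2)); return s
E
python3 - <<'E'
from h import *
st();go([.45,.2,.33],down(-11.2));go([.47,-.215,.33],down(-11.2))
E
```

```text
t 0.1 p [0.185  0.6225 0.2494] z [-0.001 -0.002 -1.   ] y [ 0.285  0.959 -0.002] F [ 0.4 -0.7  0.4] w 0.0858 j [-1.02  0.5  -0.43  1.55  0.22  1.14 -0.21]
row d [-0.4679 -0.4121 -0.1001] w [-9.000e-04  8.000e-04  9.406e-01] dist 0.5052
row d [-0.6396 -0.9022 -0.0992] w [-9.000e-04  8.000e-04  9.406e-01] dist 0.8883
```

Call:
step_arm(
  rows=[
    {"dx":-0.468,"dy":-0.412,"dz":-0.1,"wz":0.94,"hand":100},
    {"dx":-0.468,"dy":-0.412,"dz":-0.1,"wz":0.94,"hand":100},
    {"dx":-0.468,"dy":-0.412,"dz":-0.1,"wz":0.94,"hand":100},
    {"dx":-0.468,"dy":-0.412,"dz":-0.1,"wz":0.94,"hand":100},
    {"dx":-0.468,"dy":-0.412,"dz":-0.1,"wz":0.94,"hand":100},
  ],
)

```text
schema error: expected keys dx, dy, dz, wx, wy, wz, hand
```

Run:
```python
from h import *
st();go([.47,-.215,.33],down(-11.2))
```

```text
t 0.1 p [0.185  0.6225 0.2494] z [-0.001 -0.002 -1.   ] y [ 0.285  0.959 -0.002] F [ 0.4 -0.7  0.4] w 0.0858 j [-1.02  0.5  -0.43  1.55  0.22  1.14 -0.21]
row d [-0.6396 -0.9022 -0.0992] w [-9.000e-04  8.000e-04  9.406e-01] dist 0.8883
```

Call:
step_arm(
  rows=[
    {"dx":-0.468,"dy":-0.412,"dz":-0.1,"wx":0,"wy":0,"wz":0.94,"hand":100},
    {"dx":-0.468,"dy":-0.412,"dz":-0.1,"wx":0,"wy":0,"wz":0.94,"hand":100},
    {"dx":-0.468,"dy":-0.412,"dz":-0.1,"wx":0,"wy":0,"wz":0.94,"hand":100},
    {"dx":-0.468,"dy":-0.412,"dz":-0.1,"wx":0,"wy":0,"wz":0.94,"hand":100},
    {"dx":-0.468,"dy":-0.412,"dz":-0.1,"wx":0,"wy":0,"wz":0.94,"hand":100},
  ],
)

```text
time_s: 0.72
eef_pos: [0.3496, 0.3596, 0.2997]
orientation: [1.815, 2.563, -0.002]
wrist_force: [2.0, 0.3, 0.1]
grip_width: 0.0521
```

Run:
```python
from h import *
st();go([.47,-.215,.33],down(-11.2))
```

```text
t 0.72 p [0.3496 0.3596 0.2997] z [-0.    -0.001 -1.   ] y [ 0.943  0.332 -0.001] F [2.  0.3 0.1] w 0.0521 j [-0.69  0.16 -0.19  1.86  0.03  1.12 -0.55]
row d [-0.7275 -0.0965 -0.0371] w [-1.000e-04  8.000e-04  3.398e-01] dist 0.5878
```

Call:
step_arm(
  rows=[
    {"dx":-0.727,"dy":-0.096,"dz":-0.037,"wx":0,"wy":0,"wz":0.34,"hand":100},
    {"dx":-0.727,"dy":-0.096,"dz":-0.037,"wx":0,"wy":0,"wz":0.34,"hand":100},
    {"dx":-0.727,"dy":-0.096,"dz":-0.037,"wx":0,"wy":0,"wz":0.34,"hand":100},
    {"dx":-0.727,"dy":-0.096,"dz":-0.037,"wx":0,"wy":0,"wz":0.34,"hand":100},
    {"dx":-0.727,"dy":-0.096,"dz":-0.037,"wx":0,"wy":0,"wz":0.34,"hand":100},
  ],
)

```text
time_s: 1.35
eef_pos: [0.4131, 0.0542, 0.3158]
orientation: [2.427, 1.993, -0.001]
wrist_force: [1.3, 0.6, -0.5]
grip_width: 0.0518
```

Run:
```python
from h import *
st();go([.47,-.215,.33],down(-11.2))
```

```text
t 1.35 p [0.4131 0.0542 0.3158] z [ 0.    -0.001 -1.   ] y [ 0.981 -0.194  0.   ] F [ 1.3  0.6 -0.5] w 0.0518 j [-0.35 -0.03  0.15  2.03  0.01  1.14 -0.4 ]
row d [-0.3162  0.1352 -0.0174] w [ 0.0002  0.0006 -0.0001] dist 0.2755
```

Call:
step_arm(
  rows=[
    {"dx":-0.316,"dy":0.135,"dz":-0.017,"wx":0,"wy":0,"wz":0,"hand":140},
    {"dx":-0.316,"dy":0.135,"dz":-0.017,"wx":0,"wy":0,"wz":0,"hand":140},
    {"dx":-0.316,"dy":0.135,"dz":-0.017,"wx":0,"wy":0,"wz":0,"hand":140},
    {"dx":-0.316,"dy":0.135,"dz":-0.017,"wx":0,"wy":0,"wz":0,"hand":140},
    {"dx":-0.316,"dy":0.135,"dz":-0.017,"wx":0,"wy":0,"wz":0,"hand":140},
  ],
)

```text
time_s: 1.98
eef_pos: [0.4693, -0.2189, 0.3297]
orientation: [2.431, 1.987, -0.003]
wrist_force: [-0.2, 0.2, 0.2]
grip_width: 0.0385
```

Run:
```python
from h import *
import pickle
st();c=bot.calibration("wrist");a=bot.snapshot("wrist");cv2.imwrite("pics/w1.png",a[:,:,::-1]);pickle.dump(c,open("w1.pkl","wb"))
print(np.round(-c["R"].T@c["t"],3),c["mtx"][0,0])
for z,y in((.157,0),(.172,0)):print(proj(c,[.487,-.2245,z]))
```

```text
t 1.98 p [ 0.4693 -0.2189  0.3297] z [-0.    -0.003 -1.   ] y [ 0.98  -0.199  0.   ] F [-0.2  0.2  0.2] w 0.0385 j [-0.02  0.17  0.46  1.81 -0.08  1.19  0.26]
[ 0.486 -0.137  0.453] 392.96484036842327
[337.20622267 225.49605928]
[338.35938698 231.07792808]
```

View pics/w1.png

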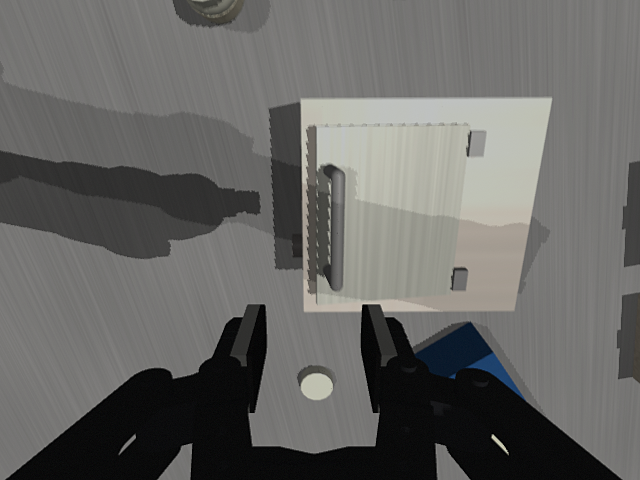

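The wrist view shows the bar clear of the fingers, ends (338,172) and (336,288). The unit's top corners are at (301,98), (552,97), (515,311) and (304,311).

Run:
```python
from h import *
import pickle
np.set_printoptions(precision=4,suppress=True)
c=pickle.load(open("w1.pkl","rb"));T=bot.calibration("top");S=bot.calibration("scene")
L=np.array([[-.1,.095],[.1,.095],[.1,-.095],[-.1,-.095]])
W=np.array([plane(c,u,.12)[:2] for u in [(301,98),(552,97),(515,311),(304,311)]]);m=W.mean(0);d=W-m
th=np.arctan2((L[:,0]*d[:,1]-L[:,1]*d[:,0]).sum(),(L*d).sum());Rm=np.array([[np.cos(th),-np.sin(th)],[np.sin(th),np.cos(th)]])
print(m,np.degrees(th),(W-m-L@Rm.T)*1000,"hinge",m+Rm@[.045,0])
H=m+Rm@[.045,0]
for z in(.157,.165,.172,.18):
  q=plane(c,(337,230),z)[:2]; print(z,q,Rm.T@(q-H))
for z in(.157,.165,.172,.18):
  print(z,"T",Rm.T@(plane(T,(485.3,298),z)[:2]-H),"S",Rm.T@(plane(S,(178,224.7),z)[:2]-H))
```

```text
[ 0.5574 -0.2388] -11.15186290372634 [[ 0.1784  0.0323]
 [-0.7695  0.0159]
 [ 0.2897 -0.4919]
 [ 0.3014  0.4437]] hinge [ 0.6015 -0.2475]
0.157 [ 0.4862 -0.2281] [-0.1169 -0.0033]
0.165 [ 0.4862 -0.2256] [-0.1174 -0.0009]
0.172 [ 0.4862 -0.2235] [-0.1178  0.0012]
0.18 [ 0.4861 -0.221 ] [-0.1183  0.0036]
0.157 T [-0.1168 -0.0062] S [-0.1322 -0.0019]
0.165 T [-0.1177 -0.0037] S [-0.1256  0.0004]
0.172 T [-0.1186 -0.0016] S [-0.1198  0.0023]
0.18 T [-0.1196  0.0009] S [-0.1133  0.0046]
```

Run:
```python
from h import *
st();go([.487,-.225,.20],down(-11.15));go([.487,-.225,.167],down(-11.15))
```

```text
t 2.02 p [ 0.4695 -0.2213  0.3297] z [ 0.    -0.005 -1.   ] y [ 0.98  -0.201  0.001] F [ 1.4 -2.6  0. ] w 0.0386 j [-0.02  0.17  0.46  1.81 -0.07  1.18  0.26]
row d [0.0005 0.0222 0.1622] w [ 0.0008  0.0028 -0.0048] dist 0.131
row d [0.0007 0.0221 0.2034] w [ 0.0008  0.0028 -0.0048] dist 0.1637
```

Call:
step_arm(
  rows=[
    {"dx":0.0005,"dy":0.022,"dz":0.13,"wx":0.001,"wy":0.003,"wz":-0.005,"hand":140},
    {"dx":0.0005,"dy":0.022,"dz":0.16,"wx":0.001,"wy":0.003,"wz":-0.005,"hand":140},
    {"dx":0.0005,"dy":0.022,"dz":0.18,"wx":0.001,"wy":0.003,"wz":-0.005,"hand":140},
    {"dx":0.0005,"dy":0.022,"dz":0.203,"wx":0.001,"wy":0.003,"wz":-0.005,"hand":140},
    {"dx":0.0005,"dy":0.022,"dz":0.203,"wx":0.001,"wy":0.003,"wz":-0.005,"hand":140},
  ],
)

```text
time_s: 2.65
eef_pos: [0.4855, -0.2242, 0.1657]
orientation: [-2.423, -1.993, 0.003]
wrist_force: [0.5, 0.5, 0.7]
grip_width: 0.0386
```

Run:
```python
from h import *
st();go([.487,-.225,.167],down(-11.15))
```

```text
t 2.65 p [ 0.4855 -0.2242  0.1657] z [-0.004  0.002 -1.   ] y [ 0.981 -0.193 -0.004] F [0.5 0.5 0.7] w 0.0386 j [ 0.04  0.39  0.42  1.94 -0.21  0.86  0.37]
row d [-0.0006  0.002  -0.0017] w [-0.0028 -0.0006  0.0004] dist 0.0021
```

No contact yet; close on the bar.

Call:
step_arm(
  rows=[
    {"dx":0,"dy":0.002,"dz":0,"wx":0,"wy":0,"wz":0,"hand":255},
    {"dx":0,"dy":0.002,"dz":0,"wx":0,"wy":0,"wz":0,"hand":255},
    {"dx":0,"dy":0.002,"dz":0,"wx":0,"wy":0,"wz":0,"hand":255},
    {"dx":0,"dy":0.002,"dz":0,"wx":0,"wy":0,"wz":0,"hand":255},
  ],
)

```text
time_s: 3.15
eef_pos: [0.4855, -0.224, 0.166]
orientation: [-2.421, -1.991, 0.005]
wrist_force: [-4.4, 1.4, 1.4]
grip_width: 0.0083
```

Run:
```python
from h import *
st()
```

```text
t 3.15 p [ 0.4855 -0.224   0.166 ] z [-0.007  0.003 -1.   ] y [ 0.981 -0.193 -0.007] F [-4.4  1.4  1.4] w 0.0083 j [ 0.04  0.39  0.42  1.93 -0.21  0.86  0.37]
```

Call:
step_arm(
  rows=[
    {"dx":0,"dy":0.006,"dz":-0.0139,"wx":0,"wy":0,"wz":0,"hand":255},
    {"dx":0,"dy":0.0095,"dz":-0.0205,"wx":0,"wy":0,"wz":0,"hand":255},
    {"dx":0,"dy":0.0131,"dz":-0.0272,"wx":0,"wy":0,"wz":0,"hand":255},
    {"dx":0,"dy":0.0131,"dz":-0.0272,"wx":0,"wy":0,"wz":0,"hand":255},
  ],
)

```text
time_s: 3.65
eef_pos: [0.4995, -0.2268, 0.189]
orientation: [-2.425, -1.996, -0.0]
wrist_force: [8.3, -2.7, -9.1]
grip_width: 0.0082
```

Run:
```python
from h import *
import pickle
st();c=bot.calibration("wrist");a=bot.snapshot("wrist");cv2.imwrite("pics/w2.png",a[:,:,::-1])
```

```text
t 3.65 p [ 0.4995 -0.2268  0.189 ] z [-0.  0. -1.] y [ 0.981 -0.192 -0.   ] F [ 8.3 -2.7 -9.1] w 0.0082 j [ 0.03  0.38  0.42  1.89 -0.2   0.91  0.36]
```

View pics/w2.png

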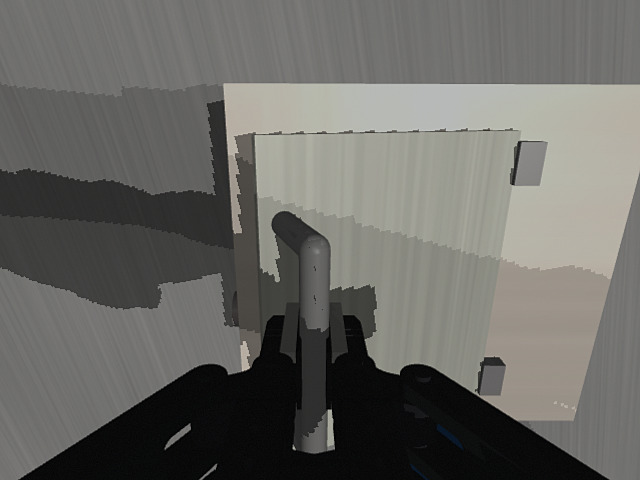

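Firmly on the bar, flap rising, forces small. Carrying on along the arc.

Call:
step_arm(
  rows=[
    {"dx":0,"dy":0.0085,"dz":-0.0125,"wx":0,"wy":0,"wz":0,"hand":255},
    {"dx":0,"dy":0.0183,"dz":-0.0241,"wx":0,"wy":0,"wz":0,"hand":255},
    {"dx":0,"dy":0.0291,"dz":-0.0346,"wx":0,"wy":0,"wz":0,"hand":255},
    {"dx":0,"dy":0.0409,"dz":-0.044,"wx":0,"wy":0,"wz":0,"hand":255},
    {"dx":0,"dy":0.0536,"dz":-0.0523,"wx":0,"wy":0,"wz":0,"hand":255},
  ],
)

```text
time_s: 4.32
eef_pos: [0.5425, -0.2353, 0.2258]
orientation: [2.424, 1.997, -0.004]
wrist_force: [19.2, -9.1, -52.8]
grip_width: 0.0077
```

```bash
cat >> h.py <<'E'
H=np.array([.6015,-.2475,.12]);TH=np.radians(-11.15)
RU=np.array([[np.cos(TH),-np.sin(TH),0],[np.sin(TH),np.cos(TH),0],[0,0,1]])
def loc(p): return RU.T@(np.array(p)-H)
def arc(steps,r=.1208,off=.006):
    l=loc(bot.get_state()["eef_pos"]); e=np.arctan2(l[2]-off,-l[0]); print("local",np.round(l,4),"flap",round(e-.3113,3),"r",np.hypot(l[0],l[2]-off))
    for s in steps:
        q=np.array([-r*np.cos(e+s),r*np.sin(e+s)])-[-r*np.cos(e),r*np.sin(e)]
        print(s,"dy",round(q[0]/.8,4),"dz",round(-q[1]/.8,4))
E
python3 - <<'E'
from h import *
st();arc([.1,.2,.3,.4,.5])
E
```

```text
t 4.33 p [ 0.5425 -0.2353  0.2258] z [-0.002 -0.002 -1.   ] y [ 0.981 -0.192 -0.001] F [ 19.2  -9.1 -52.8] w 0.0077 j [ 0.03  0.41  0.43  1.75 -0.19  1.02  0.33]
local [-0.0602  0.0006  0.1058] flap 0.716 r 0.11655682096073461
0.1 dy 0.0133 dz -0.0071
0.2 dy 0.0272 dz -0.0129
0.3 dy 0.0417 dz -0.0173
0.4 dy 0.0565 dz -0.0202
0.5 dy 0.0715 dz -0.0216
```

Call:
step_arm(
  rows=[
    {"dx":0,"dy":0.0136,"dz":-0.004,"wx":0,"wy":0,"wz":0,"hand":255},
    {"dx":0,"dy":0.0278,"dz":-0.009,"wx":0,"wy":0,"wz":0,"hand":255},
    {"dx":0,"dy":0.0423,"dz":-0.013,"wx":0,"wy":0,"wz":0,"hand":255},
  ],
)

```text
time_s: 4.7
eef_pos: [0.5745, -0.2417, 0.2356]
orientation: [-2.424, -1.995, 0.008]
wrist_force: [-2.0, -0.0, -5.7]
grip_width: 0.0079
```

Run:
```python
from h import *
st();arc([.1,.2,.3,.4,.5],off=0)
```

```text
t 4.7 p [ 0.5745 -0.2417  0.2356] z [-0.005 -0.001 -1.   ] y [ 0.981 -0.192 -0.005] F [-2.  -0.  -5.7] w 0.0079 j [ 0.04  0.46  0.42  1.66 -0.2   1.07  0.33]
local [-0.0276  0.0004  0.1156] flap 1.025 r 0.11890160454236195
0.1 dy 0.0148 dz -0.0028
0.2 dy 0.0299 dz -0.004
0.3 dy 0.045 dz -0.0038
0.4 dy 0.06 dz -0.0021
0.5 dy 0.0747 dz 0.0011
```

Call:
step_arm(
  rows=[
    {"dx":0,"dy":0.0148,"dz":-0.0025,"wx":0,"wy":0,"wz":0,"hand":255},
    {"dx":0,"dy":0.03,"dz":-0.0035,"wx":0,"wy":0,"wz":0,"hand":255},
    {"dx":0,"dy":0.045,"dz":-0.0035,"wx":0,"wy":0,"wz":0,"hand":255},
    {"dx":0,"dy":0.06,"dz":-0.002,"wx":0,"wy":0,"wz":0,"hand":255},
    {"dx":0,"dy":0.075,"dz":0.001,"wx":0,"wy":0,"wz":0,"hand":255},
  ],
)

```text
time_s: 5.32
eef_pos: [0.6313, -0.253, 0.2322]
orientation: [-2.42, -1.991, 0.015]
wrist_force: [-8.5, -0.6, -14.1]
grip_width: 0.0078
```

Run:
```python
from h import *
st();arc([.1,.2,.3,.4,.5],off=0)
```

```text
t 5.33 p [ 0.6313 -0.253   0.2322] z [-0.012  0.    -1.   ] y [ 0.981 -0.193 -0.012] F [ -8.5  -0.6 -14.1] w 0.0078 j [ 0.06  0.57  0.41  1.5  -0.23  1.14  0.32]
local [0.0303 0.0004 0.1122] flap 1.523 r 0.11618336346941086
0.1 dy 0.0144 dz 0.0047
0.2 dy 0.0282 dz 0.0107
0.3 dy 0.0413 dz 0.0181
0.4 dy 0.0537 dz 0.0268
0.5 dy 0.0651 dz 0.0367
```

Call:
step_arm(
  rows=[
    {"dx":0,"dy":0.0144,"dz":0.006,"wx":0,"wy":0,"wz":0,"hand":255},
    {"dx":0,"dy":0.028,"dz":0.012,"wx":0,"wy":0,"wz":0,"hand":255},
    {"dx":0,"dy":0.042,"dz":0.02,"wx":0,"wy":0,"wz":0,"hand":255},
    {"dx":0,"dy":0.042,"dz":0.02,"wx":0,"wy":0,"wz":0,"hand":255},
  ],
)

```text
time_s: 5.82
eef_pos: [0.6646, -0.2596, 0.2149]
orientation: [-2.419, -1.991, 0.015]
wrist_force: [-3.6, -0.2, -8.4]
grip_width: 0.0081
```

Run:
```python
from h import *
st();arc([.1],off=0)
```

```text
t 5.83 p [ 0.6646 -0.2596  0.2149] z [-0.013  0.    -1.   ] y [ 0.981 -0.192 -0.013] F [-3.6 -0.2 -8.4] w 0.0081 j [ 0.08  0.65  0.4   1.41 -0.25  1.15  0.32]
local [0.0643 0.0003 0.0949] flap 1.855 r 0.1146101407866535
0.1 dy 0.0121 dz 0.0091
```

Call:
step_arm(
  rows=[
    {"dx":0,"dy":0,"dz":0,"wx":0,"wy":0,"wz":0,"hand":195},
    {"dx":0,"dy":0,"dz":0,"wx":0,"wy":0,"wz":0,"hand":195},
    {"dx":0,"dy":0,"dz":0,"wx":0,"wy":0,"wz":0,"hand":195},
    {"dx":0,"dy":0,"dz":-0.03,"wx":0,"wy":0,"wz":0,"hand":195},
    {"dx":0,"dy":0,"dz":-0.06,"wx":0,"wy":0,"wz":0,"hand":195},
  ],
)

```text
time_s: 6.45
eef_pos: [0.6656, -0.2595, 0.2641]
orientation: [-2.42, -1.992, 0.014]
wrist_force: [-0.4, 0.1, 0.1]
grip_width: 0.0201
```

Run:
```python
from h import *
st()
p=H+RU@[-.07,0,0];print("slot",p);go([.49,-.226,.33],down(-11.15))
```

```text
t 6.45 p [ 0.6656 -0.2595  0.2641] z [-0.012  0.    -1.   ] y [ 0.981 -0.192 -0.011] F [-0.4  0.1  0.1] w 0.0201 j [ 0.07  0.61  0.41  1.36 -0.24  1.23  0.31]
slot [ 0.5328213  -0.23396352  0.12      ]
row d [-0.0013 -0.2244 -0.0798] w [-0.0073  0.0014  0.0007] dist 0.1905
```

Call:
step_arm(
  rows=[
    {"dx":0,"dy":-0.02,"dz":-0.07,"wx":-0.007,"wy":0.001,"wz":0,"hand":150},
    {"dx":0,"dy":-0.15,"dz":-0.08,"wx":-0.007,"wy":0.001,"wz":0,"hand":150},
    {"dx":0,"dy":-0.2,"dz":-0.08,"wx":-0.007,"wy":0.001,"wz":0,"hand":150},
    {"dx":0,"dy":-0.2,"dz":-0.08,"wx":-0.007,"wy":0.001,"wz":0,"hand":150},
    {"dx":0,"dy":-0.2,"dz":-0.08,"wx":-0.007,"wy":0.001,"wz":0,"hand":150},
  ],
)

```text
time_s: 7.08
eef_pos: [0.5087, -0.2288, 0.3316]
orientation: [2.425, 1.994, 0.003]
wrist_force: [0.1, -0.6, 0.7]
grip_width: 0.0349
```

Run:
```python
from h import *
import pickle
st();c=bot.calibration("wrist");a=bot.snapshot("wrist");cv2.imwrite("pics/w3.png",a[:,:,::-1]);pickle.dump(c,open("w3.pkl","wb"))
for z in(.085,.116):print(proj(c,H+RU@[-.07,0,0]+[0,0,z-.12]))
```

```text
t 7.08 p [ 0.5087 -0.2288  0.3316] z [ 0.003 -0.    -1.   ] y [ 0.981 -0.193  0.003] F [ 0.1 -0.6  0.7] w 0.0349 j [-0.01  0.24  0.46  1.71 -0.12  1.21  0.29]
[338.62536862 203.32257318]
[340.84089626 211.06844474]
```

View pics/w3.png

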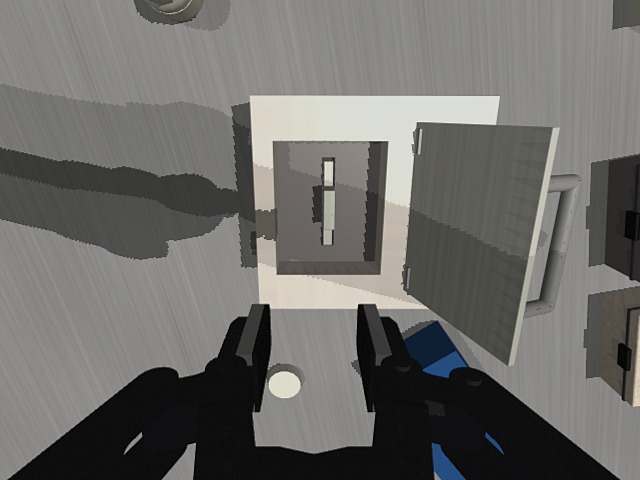

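The flap stands open. In the well the tab's top is at about (330,211), roughly 10 px front of where I predicted; I'll check that against the unit's corners (250,96), (498,97) and (260,308).

Run:
```python
from h import *
import pickle
np.set_printoptions(precision=4,suppress=True)
c=pickle.load(open("w3.pkl","rb"))
for u in[(250,96),(498,97),(260,308),(330,96),(330,309)]:print("corner",loc(plane(c,u,.12)))
for u in[(273,141),(387,141),(277,274),(380,274)]:print("well",loc(plane(c,u,.12)))
for u in[(322,158),(335,158),(322,244),(333,244)]:print("slot",loc(plane(c,u,.085)))
for u in[(324,192),(336,192),(324,231),(336,231)]:print("tab",loc(plane(c,u,.116)))
for u in[(415,123),(405,293)]:print("hingeline",loc(plane(c,u,.12)))
t=H+RU@[-.0765,0,0]
st()
```

```text
corner [-0.145   0.0951  0.    ]
corner [0.0531 0.0947 0.    ]
corner [-0.1449 -0.0936  0.    ]
corner [-0.0812  0.0952  0.    ]
corner [-0.0783 -0.0947  0.    ]
well [-0.1277  0.0603  0.    ]
well [-0.0336  0.0604  0.    ]
well [-0.1278 -0.0586  0.    ]
well [-0.0327 -0.0586  0.    ]
slot [-0.0863  0.0427 -0.035 ]
slot [-0.0743  0.0427 -0.035 ]
slot [-0.0856 -0.0412 -0.035 ]
slot [-0.0747 -0.0412 -0.035 ]
tab [-0.0851  0.017  -0.004 ]
tab [-0.0746  0.017  -0.004 ]
tab [-0.0847 -0.0184 -0.004 ]
tab [-0.0739 -0.0184 -0.004 ]
hingeline [-0.0116  0.0747  0.    ]
hingeline [-0.0082 -0.0779  0.    ]
t 7.12 p [ 0.5099 -0.2287  0.3313] z [ 0.003 -0.001 -1.   ] y [ 0.981 -0.192  0.003] F [0.2 0.1 1.6] w 0.0352 j [-0.01  0.25  0.46  1.71 -0.12  1.21  0.29]
```

Run:
```python
from h import *
t=H+RU@[-.0797,-.0005,0];print(t);st()
go([t[0],t[1],.2],down(-11.15));go([t[0],t[1],.11],down(-11.15))
```

```text
[ 0.52320771 -0.23257832  0.12      ]
t 7.12 p [ 0.5099 -0.2287  0.3313] z [ 0.003 -0.001 -1.   ] y [ 0.981 -0.192  0.003] F [0.2 0.1 1.6] w 0.0352 j [-0.01  0.25  0.46  1.71 -0.12  1.21  0.29]
row d [-0.0016  0.0167  0.1642] w [ 0.0019 -0.      0.0008] dist 0.132
row d [-0.0016  0.0164  0.2767] w [ 0.0019 -0.      0.0008] dist 0.2217
```

Call:
step_arm(
  rows=[
    {"dx":-0.0016,"dy":0.0167,"dz":0.07,"wx":0.002,"wy":0,"wz":0.001,"hand":150},
    {"dx":-0.0016,"dy":0.0167,"dz":0.14,"wx":0.002,"wy":0,"wz":0.001,"hand":150},
    {"dx":-0.0016,"dy":0.0167,"dz":0.18,"wx":0.002,"wy":0,"wz":0.001,"hand":150},
    {"dx":-0.0016,"dy":0.0165,"dz":0.21,"wx":0.002,"wy":0,"wz":0.001,"hand":150},
    {"dx":-0.0016,"dy":0.0165,"dz":0.23,"wx":0.002,"wy":0,"wz":0.001,"hand":150},
  ],
)

```text
time_s: 7.75
eef_pos: [0.5241, -0.2325, 0.1456]
orientation: [-2.426, -1.995, 0.001]
wrist_force: [0.2, 0.2, 0.3]
grip_width: 0.0352
```

Run:
```python
from h import *
t=H+RU@[-.0797,-.0005,0];st()
go([t[0],t[1],.11],down(-11.15))
```

```text
t 7.75 p [ 0.5241 -0.2325  0.1456] z [-0.001 -0.    -1.   ] y [ 0.981 -0.193 -0.001] F [0.2 0.2 0.3] w 0.0352 j [ 0.06  0.48  0.4   1.86 -0.24  0.85  0.39]
row d [-0.0003 -0.001   0.0446] w [-0.0007  0.0002  0.0003] dist 0.0357
```

Call:
step_arm(
  rows=[
    {"dx":0,"dy":-0.001,"dz":0.025,"wx":0,"wy":0,"wz":0,"hand":150},
    {"dx":0,"dy":-0.001,"dz":0.044,"wx":0,"wy":0,"wz":0,"hand":150},
    {"dx":0,"dy":-0.001,"dz":0.044,"wx":0,"wy":0,"wz":0,"hand":150},
    {"dx":0,"dy":-0.001,"dz":0.044,"wx":0,"wy":0,"wz":0,"hand":220},
    {"dx":0,"dy":-0.001,"dz":0.044,"wx":0,"wy":0,"wz":0,"hand":255},
  ],
)

```text
time_s: 8.38
eef_pos: [0.5238, -0.2327, 0.1115]
orientation: [2.426, 1.995, -0.0]
wrist_force: [-0.8, 1.1, 2.5]
grip_width: 0.0091
```

Call:
step_arm(
  rows=[
    {"dx":0,"dy":0,"dz":0,"wx":0,"wy":0,"wz":0,"hand":255},
    {"dx":0,"dy":0,"dz":0,"wx":0,"wy":0,"wz":0,"hand":255},
    {"dx":0,"dy":0,"dz":0,"wx":0,"wy":0,"wz":0,"hand":255},
  ],
)

```text
time_s: 8.75
eef_pos: [0.5238, -0.2325, 0.1115]
orientation: [2.426, 1.995, 0.0]
wrist_force: [-0.7, -0.7, -0.5]
grip_width: 0.0089
```

Run:
```python
from h import *
st()
```

```text
t 8.75 p [ 0.5238 -0.2325  0.1115] z [ 0. -0. -1.] y [ 0.981 -0.193  0.001] F [-0.7 -0.7 -0.5] w 0.0089 j [ 0.07  0.53  0.38  1.88 -0.27  0.78  0.41]
```

Call:
step_arm(
  rows=[
    {"dx":0,"dy":0,"dz":-0.012,"wx":0,"wy":0,"wz":0,"hand":255},
    {"dx":0,"dy":0,"dz":-0.03,"wx":0,"wy":0,"wz":0,"hand":255},
    {"dx":0,"dy":0,"dz":-0.05,"wx":0,"wy":0,"wz":0,"hand":255},
    {"dx":0,"dy":0,"dz":-0.07,"wx":0,"wy":0,"wz":0,"hand":255},
    {"dx":0,"dy":0,"dz":-0.09,"wx":0,"wy":0,"wz":0,"hand":255},
  ],
)

```text
time_s: 9.38
eef_pos: [0.524, -0.2326, 0.1851]
orientation: [2.425, 1.995, 0.001]
wrist_force: [-0.2, -0.1, -1.3]
grip_width: 0.0089
```

Run:
```python
from h import *
st();go([.5235,-.2325,.29],down(-11.15))
```

```text
t 9.38 p [ 0.524  -0.2326  0.1851] z [ 0.001 -0.001 -1.   ] y [ 0.981 -0.193  0.001] F [-0.2 -0.1 -1.3] w 0.0089 j [ 0.04  0.43  0.42  1.83 -0.22  0.92  0.36]
row d [-0.     -0.0004 -0.1312] w [0.0008 0.0002 0.0003] dist 0.1049
```

Call:
step_arm(
  rows=[
    {"dx":0,"dy":0,"dz":-0.07,"wx":0,"wy":0,"wz":0,"hand":255},
    {"dx":0,"dy":0,"dz":-0.12,"wx":0,"wy":0,"wz":0,"hand":255},
    {"dx":0,"dy":0,"dz":-0.13,"wx":0,"wy":0,"wz":0,"hand":255},
    {"dx":0,"dy":0,"dz":-0.13,"wx":0,"wy":0,"wz":0,"hand":255},
  ],
)

```text
time_s: 9.88
eef_pos: [0.5237, -0.2323, 0.2892]
orientation: [2.425, 1.995, 0.002]
wrist_force: [-0.8, 1.3, -1.7]
grip_width: 0.009
```

Run:
```python
from h import *
st();go([.50,.05,.30],down(7.2));
a=cv2.imread("pics/s0.png")[200:350,390:560];b=cv2.imread("pics/t0.png")[120:320,130:250]
cv2.imwrite("pics/c2.png",np.hstack([cv2.resize(a,(510,450),interpolation=2),cv2.resize(b,(270,450),interpolation=2)]))
```

```text
t 9.88 p [ 0.5237 -0.2323  0.2892] z [ 0.002 -0.    -1.   ] y [ 0.981 -0.193  0.002] F [-0.8  1.3 -1.7] w 0.009 j [ 0.    0.31  0.46  1.73 -0.15  1.13  0.31]
row d [ 0.3406 -0.0971 -0.0137] w [ 1.100e-03  2.000e-04 -2.035e-01] dist 0.2835
```

View pics/c2.png

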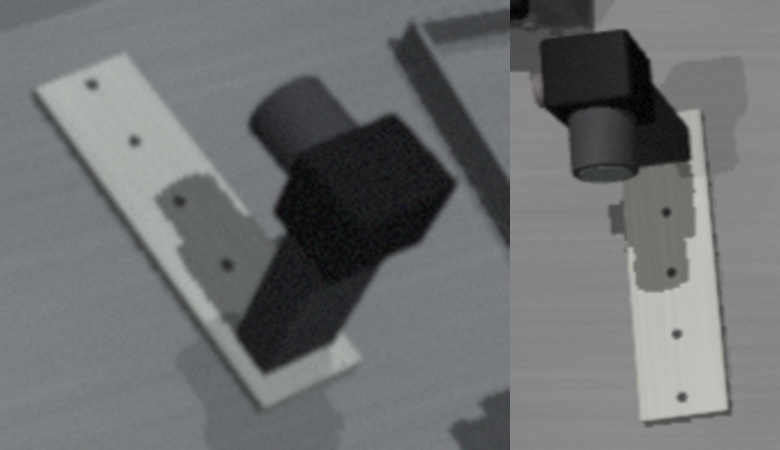

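The crop shows the rail with four centreline holes, in scene at (420,228)…(466,288) and in top at (206,296)…(199,214). They give the lens axis direction well.

Call:
step_arm(
  rows=[
    {"dx":0.34,"dy":-0.097,"dz":-0.014,"wx":0.001,"wy":0,"wz":-0.2,"hand":255},
    {"dx":0.34,"dy":-0.097,"dz":-0.014,"wx":0.001,"wy":0,"wz":-0.2,"hand":255},
    {"dx":0.34,"dy":-0.097,"dz":-0.014,"wx":0.001,"wy":0,"wz":-0.2,"hand":255},
    {"dx":0.34,"dy":-0.097,"dz":-0.014,"wx":0.001,"wy":0,"wz":-0.2,"hand":255},
    {"dx":0.34,"dy":-0.097,"dz":-0.014,"wx":0.001,"wy":0,"wz":-0.2,"hand":255},
  ],
)

```text
time_s: 10.5
eef_pos: [0.498, 0.0536, 0.2982]
orientation: [-2.076, -2.354, 0.004]
wrist_force: [0.8, -0.3, -1.8]
grip_width: 0.009
```

Run:
```python
from h import *
import pickle
np.set_printoptions(precision=4,suppress=True)
S=bot.calibration("scene");T=bot.calibration("top")
for n,c,us,fr in(("S",S,[(420.3,228),(434.7,247),(449.7,267),(465.7,288.3)],[(402.3,230.7),(432,217.7)]),("T",T,[(206.4,296.4),(204.2,268.4),(201.6,240.9),(199.3,214.2)],[(188,307),(226.5,302.5)])):
  W=np.array([plane(c,u,.012)[:2] for u in us]);F=np.array([plane(c,u,.012)[:2] for u in fr])
  vx,vy,x,y=cv2.fitLine(W.astype(np.float32),cv2.DIST_L2,0,.001,.001).ravel()
  if vx<0:vx,vy=-vx,-vy
  e=F[0]-F[1]
  v=np.array([vx,vy]);q=np.array([x,y]);m=F.mean(0);f=q+v*((m-q)@v)
  print(n,W.tolist(),"yaw",np.degrees(np.arctan2(vy,vx)),"from end",np.degrees(np.arctan2(-e[0],e[1])),np.linalg.norm(e),"front",F.mean(0),f,"target",f+.035*v)
st()
```

```text
S [[0.5004103908287552, 0.20834005658466254], [0.5504792886807, 0.21509821970932358], [0.6000959090535969, 0.22153100564904005], [0.64986425825403, 0.22802412769762043]] yaw 7.4916697 from end -170.3353199056313 0.0700278327463095 front [0.4898 0.2068] [0.4898 0.207 ] target [0.5245 0.2116]
T [[0.49893560384378755, 0.208486037516417], [0.5486007683475793, 0.21459329108705388], [0.5984944080607372, 0.22152580832531138], [0.6480246626488751, 0.2279962015004928]] yaw 7.5013223 from end 6.459722624387268 0.06819472037731585 front [0.4843 0.2064] [0.4843 0.2064] target [0.519 0.211]
t 10.5 p [0.498  0.0536 0.2982] z [-0.004  0.    -1.   ] y [ 0.992  0.125 -0.004] F [ 0.8 -0.3 -1.8] w 0.009 j [-0.37  0.16  0.24  1.88 -0.04  1.12  0.01]
```

Run:
```python
from h import *
T=bot.calibration("top");S=bot.calibration("scene")
v=np.array([np.cos(np.radians(7.5)),np.sin(np.radians(7.5))]);q=np.array([.5495,.21485])
n=np.array([-v[1],v[0]])
p=plane(T,(172.2,196.4),.16)[:2];print("lens by top",p,"target",p-.12*v,"lateral",(p-q)@n)
# bottom lip of lens hood: top of the rim at z=.16+r
t=np.array([.521,0]);t[1]=q[1]+(t[0]-q[0])*v[1]/v[0];print("target",t)
st();go([t[0],t[1],.30],down(7.5));go([t[0],t[1],.22],down(7.5))
```

```text
lens by top [0.63914891 0.22709849] target [0.52017553 0.21143534] lateral 0.0004421687088014659
target [0.521     0.2110979]
t 10.5 p [0.498  0.0536 0.2982] z [-0.004  0.    -1.   ] y [ 0.992  0.125 -0.004] F [ 0.8 -0.3 -1.8] w 0.009 j [-0.37  0.16  0.24  1.88 -0.04  1.12  0.01]
row d [ 0.1917  0.0531 -0.0024] w [-0.0024 -0.0004 -0.0037] dist 0.1592
row d [0.1917 0.0535 0.0976] w [-0.0024 -0.0004 -0.0037] dist 0.1773
```

Call:
step_arm(
  rows=[
    {"dx":0.192,"dy":0.053,"dz":0,"wx":-0.0024,"wy":0,"wz":-0.0037,"hand":255},
    {"dx":0.192,"dy":0.053,"dz":0,"wx":-0.0024,"wy":0,"wz":-0.0037,"hand":255},
    {"dx":0.192,"dy":0.053,"dz":0.01,"wx":-0.0024,"wy":0,"wz":-0.0037,"hand":255},
    {"dx":0.192,"dy":0.0535,"dz":0.05,"wx":-0.0024,"wy":0,"wz":-0.0037,"hand":255},
    {"dx":0.192,"dy":0.0535,"dz":0.085,"wx":-0.0024,"wy":0,"wz":-0.0037,"hand":255},
  ],
)

```text
time_s: 11.12
eef_pos: [0.5192, 0.2116, 0.2266]
orientation: [-2.068, -2.362, 0.006]
wrist_force: [0.4, -0.4, -1.8]
grip_width: 0.0089
```

Run:
```python
from h import *
st();go([.521,.2111,.2195],down(7.5))
```

```text
t 11.12 p [0.5192 0.2116 0.2266] z [-0.004 -0.001 -1.   ] y [ 0.991  0.132 -0.005] F [ 0.4 -0.4 -1.8] w 0.0089 j [-0.54  0.34  0.13  1.82 -0.05  1.   -0.25]
row d [-0.001   0.0022  0.0089] w [-0.0029  0.0005  0.0012] dist 0.0074
```

Call:
step_arm(
  rows=[
    {"dx":-0.001,"dy":0.0022,"dz":0.009,"wx":-0.003,"wy":0.0005,"wz":0.001,"hand":255},
    {"dx":-0.001,"dy":0.0022,"dz":0.009,"wx":-0.003,"wy":0.0005,"wz":0.001,"hand":255},
    {"dx":-0.001,"dy":0.0022,"dz":0.009,"wx":-0.003,"wy":0.0005,"wz":0.001,"hand":255},
    {"dx":-0.001,"dy":0.0022,"dz":0.009,"wx":-0.003,"wy":0.0005,"wz":0.001,"hand":255},
  ],
)

```text
time_s: 11.62
eef_pos: [0.5217, 0.2113, 0.2206]
orientation: [2.071, 2.361, 0.003]
wrist_force: [0.2, 0.2, -1.4]
grip_width: 0.0088
```

Run:
```python
from h import *
st();a=bot.snapshot("scene");b=bot.snapshot("top")
cv2.imwrite("pics/s9.png",a[:,:,::-1]);cv2.imwrite("pics/t9.png",b[:,:,::-1])
A=cv2.resize(a[170:370,360:560],(600,600),interpolation=2);B=cv2.resize(b[120:320,120:187+0+0],(200,600),interpolation=2)
cv2.imwrite("pics/f1.png",cv2.resize(a,(800,600))[:,:,::-1])
cv2.imwrite("pics/f2.png",A[:,:,::-1])
st()
```

```text
t 11.62 p [0.5217 0.2113 0.2206] z [ 0.002  0.001 -1.   ] y [0.991 0.131 0.002] F [ 0.2  0.2 -1.4] w 0.0088 j [-0.54  0.34  0.13  1.82 -0.05  0.98 -0.25]
t 11.72 p [0.5215 0.2112 0.2203] z [ 0.002  0.001 -1.   ] y [0.991 0.131 0.002] F [-0.2  0.3 -1.9] w 0.0088 j [-0.54  0.34  0.13  1.82 -0.05  0.98 -0.25]
```

View pics/f1.png

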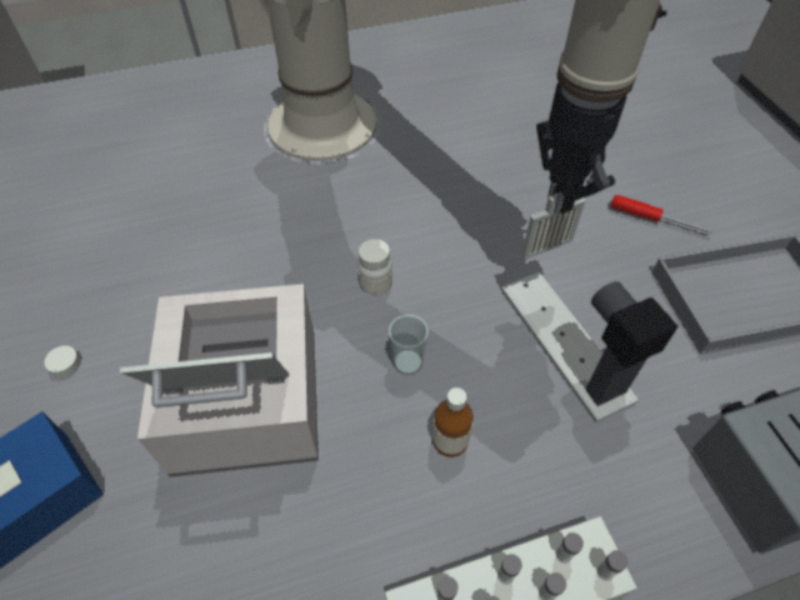

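The plate is held in front of the lens (panel around (555,228) in this 800 px view), the flap is open, and bottle, jar and beaker stand. One close crop to check the panel's centre and angle.

View pics/f2.png

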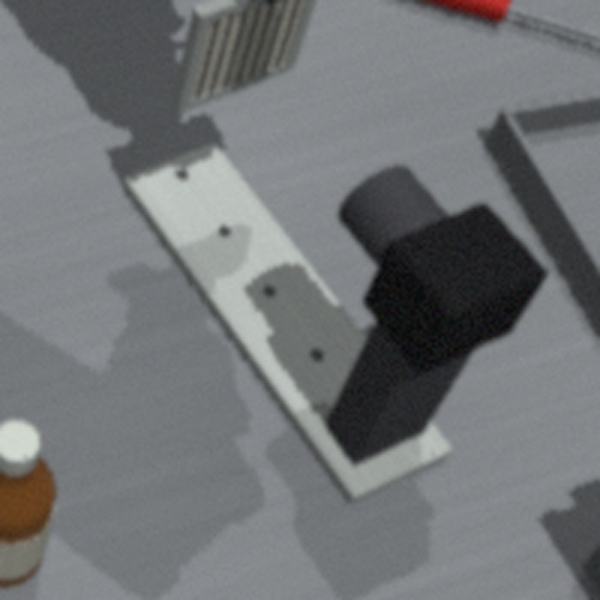

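Lower panel corners sit at about (422.7,206) and (458.3,192.5) in scene pixels, the upper left one near (426,174). I compare these with where a perfectly placed plate would project.

Run:
```python
from h import *
np.set_printoptions(precision=4,suppress=True)
S=bot.calibration("scene")
a=np.radians(7.5);R=np.array([[np.cos(a),-np.sin(a),0],[np.sin(a),np.cos(a),0],[0,0,1]]);C=np.array([.521,.2111,.16])
for n,l in(("low -y",[.004,-.04,-.04]),("low +y",[.004,.04,-.04]),("up -y",[.004,-.04,.04]),("up +y",[.004,.04,.04])):print(n,proj(S,C+R@l))
g=cv2.imread("pics/s9.png");c=cv2.resize(g[150:220,405:485],(800,700),interpolation=cv2.INTER_CUBIC)[:600];cv2.imwrite("pics/f3.png",c)
for u in((422.7,206),(458.3,192.5)):print(plane(S,u,.12))
a0=cv2.imread("pics/s0.png");d=cv2.absdiff(a0,g).max(2)
for n,b in(("bottle",(345,308,380,365)),("jar",(285,190,315,236)),("beaker",(308,250,345,300)),("cam",(470,225,545,335))):print(n,(d[b[1]:b[3],b[0]:b[2]]>40).mean())
```

```text
low -y [418.2832 207.8133]
low +y [456.8591 192.9183]
up -y [426.1148 175.4686]
up +y [467.5695 160.2128]
[0.5288 0.181  0.12  ]
[0.5196 0.2542 0.12  ]
bottle 0.0
jar 0.0036231884057971015
beaker 0.0
cam 0.0
```

View pics/f3.png

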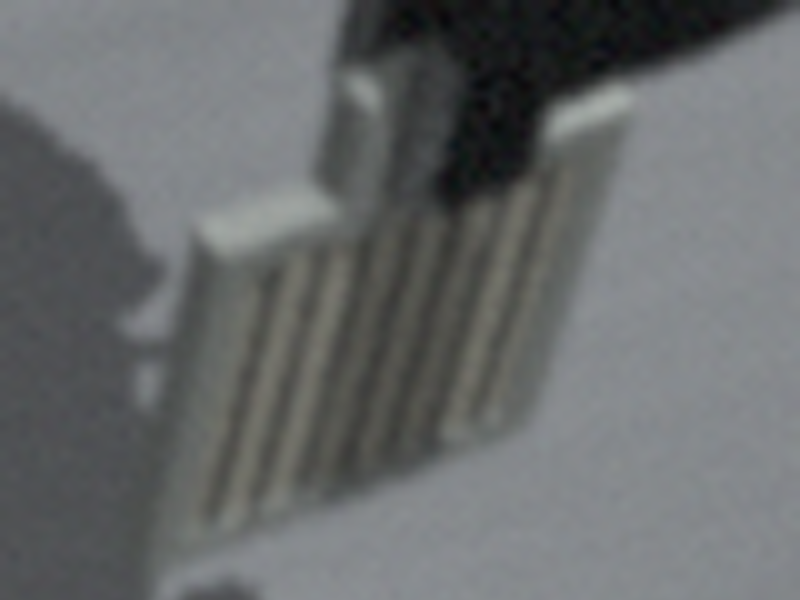

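All four corners agree with the intended pose within about 2 px (roughly 3 mm). Bottle, jar, beaker and camera are unchanged. Handing in.

Run:
```python
from h import *
s=st();print(np.abs(s["joint_vel"]).max());bot.close_job()
```

```text
t 11.72 p [0.5215 0.2112 0.2203] z [ 0.002  0.001 -1.   ] y [0.991 0.131 0.002] F [-0.2  0.3 -1.9] w 0.0088 j [-0.54  0.34  0.13  1.82 -0.05  0.98 -0.25]
0.004225481068712388
the job is handed in; nothing more can be done
```

I did the whole job and handed it in at 11.7 s: the flap is open, and the plate is held still in the gripper in front of the inspection camera. No verdict is reported on hand-in.

- **Flap:** I lifted it by its bar to about 1.9 rad and let go. The last scene picture shows it still open.
- **Plate:** I drew it straight up by its tab and placed the panel on the lens axis at yaw 7.5°, about 120 mm from the lens. The tool is vertical within about 0.2°, the arm is at rest, and the wrist carries about 1.5–2 N, which fits the plate's weight alone.
- **Surroundings:** The bottle, jar, beaker and camera look unchanged between the first and last scene pictures.

These checks disagreed or stayed uncertain:
- **Hinge position:** My first estimate was about 10 mm too far back. While swinging the flap, the wrist force briefly reached about 57 N against a limit of 120 N. I corrected the path and found the slot again in a close view.
- **Lens distance:** The two views of the rail's front end differed by about 5 mm, so the distance is known to a few mm.
- **Panel corners:** The upper corners matched the ideal position within about 1 px. The lower ones were 1–2 px off, so a tilt of about 1° can't be ruled out.
- **Height:** The panel sits about 1 mm high.

I viewed 10 pictures, the budget.

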